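# Move the wax pot to keep-warm and take its temperature

### The job

Slide the lidded wax pot across the hob, without lifting it, from the red-ringed zone until its base stands inside the white-ringed keep-warm zone, and let go of it. Then draw the probe thermometer out of its wooden block and lower its stem upright through the brass guide in the pot's lid, never touching the pot with the probe, until the orange band on the stem is level with the top of the guide. Finish still holding the probe there, steady and centred in the hole (do not put it down), and leave the carved figure, the tin and the tea glass standing where they are.

Things in the scene. Friction and masses are not known exactly. Their poses are not given: they have to be found in the camera images.
- hob: fixed two-zone table hob with a flat black glass top, 270 mm (its x) by 460 mm (its y), 45 mm high; two knobs on the front face (-x). Origin: centre of the underside, on the bench. The two zones' centres lie on its y axis, 110 mm either side of the middle; which is left or right varies
- zone_hot: red printed ring on the glass, 160 mm inside diameter, 168 mm outside, flush with the glass: the cooking zone where the pot stands at first. Origin: its centre, on the glass surface (45 mm above the bench)
- zone_warm: white printed ring of the same size on the glass: the keep-warm zone. Origin: its centre, on the glass surface (45 mm above the bench)
- pot: round lidded steel pot, loose on the glass, 0.55 to 0.95 kg: base 116 mm diameter, wall 120, lid rim 125; lid clipped on for good, its flat top 80 mm above the base. Hollow inside: inner floor 4 mm above the base. A level wooden handle points along its -x, roughly to the robot; a brass guide stands in the lid's middle. Origin: centre of the base's underside, z up
- pot_grip (a point): middle of the pot's wooden handle: a bar 90 mm long (along pot x), 20 mm wide (pot y), 16 mm high; this point lies at the bar's centre, 125 mm from the pot's axis on its -x side and 55 mm above the pot's base
- guide_mouth (a point): centre of the upper rim of the brass guide bush, on the pot's axis, 94 mm above the pot's base (139 mm above the bench). Bore 20 mm, outside 32 mm; the bush stands 14 mm proud of the lid and ends 70 mm above the base; below it the pot is open
- block: fixed upright light-wood bench block, 70 x 70 mm and 110 mm tall, with a vertical 14 mm through hole in its middle in which the probe's stem stands. Origin: centre of its underside, on the bench; left or right of the hob
- probe: loose probe thermometer, 0.07 to 0.12 kg, standing upright in the block. Steel stem 6 mm diameter, 105 mm long, with an orange band 6 mm tall; above it a white box handle 32 mm (probe x) by 18 mm (probe y), 80 mm long, resting on the block's top. Origin: the stem's tip, 5 mm above the bench at first; z runs up the stem; handle top 185 mm above the tip
- probe_tip (a point): lower end of the stem
- probe_mark (a point): middle of the orange band on the stem's axis, 70 mm above the tip
- probe_grip (a point): point inside the white handle on the axis, 160 mm above the tip (25 mm below the handle's top): take it here from above across the 18 mm sides (fingers closing along probe y)
- figure: bystander: small carved wooden figure, 68 mm wide, 124 mm tall, standing on the bench. Origin: centre of its underside
- tin: bystander: flat white and red wax tin with a brass lid, 86 mm diameter, 52 mm tall. Origin: centre of its underside
- tumbler: bystander: green tea glass, 70 mm diameter, 100 mm tall. Origin: centre of its underside
Things that resemble listed ones, but are neither listed nor needed, are in the scene too. What is shaped like the block but purple or turquoise is not meant.

How it is judged:
By the outcome, as a careful person would: the job done as asked, in the order asked, and still so for the second after the job is handed in, while the arm keeps its last pose, push and grip.
It also fails if it takes over 70 s, if anything falls off the work surface, if the arm or the gripper's body presses on something with over 40 N, if the wrist force passes 120 N, or if a joint passes its speed limit or range.

### The arm

A 6-joint arm with a two-finger parallel gripper is mounted at the origin on the work surface. World frame = base frame: x ahead of the robot, y to its left, z up, the work surface at z = 0. Lengths are in mm, angles in rad, forces in N, time in s.
With the tool pointing down it reaches from about 350 to 775 mm from the base axis. Payload 7.3 kg.
Tool frame: the origin (TCP) lies between the finger pads; the fingertips stand 8 mm ahead of it and the grasp point (between the pads) lies 11 mm behind it; x points along the fingers, y is the direction in which the jaws open and shut, and the axes are right-handed (so a half turn about x gives the same grasp; the last joint's range is limited). The gripper opens to 92 mm and grips with 3 to 60 N. Pads are 19 mm wide; open, the fingers measure 130 mm over their backs; the gripper's body (75 mm by 190 mm) begins 47 mm behind the grasp point.
Start: joints at [-1.491, 0.342, 1.524, -0, 1.275, -0.146], TCP at [117.561, -511.687, 234.741] pointing down, gripper open.
Joint ranges: [-2.53, 2.53], [-0.77, 2.02], [0.04, 2.7], [-1, 4.14], [0.28, 2.66], [-3.11, 3.11]. Speed limits (rad/s): [2.57, 2.57, 3.14, 3.14, 3.14, 3.14].

### API

Orientations are given as a unit quaternion [x, y, z, w].
In Python, from bench import ctrl gives the robot as it stands.
- The arm moves only by the tool arm_command, never from a script. Its arguments are lists of equal length, an entry for each row: "dr": the turn, a rotation vector about the tool's x, y, z in degrees, a list of three; "translation": the shift along the tool's x, y, z in m, a list of three; "hand": the gripper's target within -1 to 1 (shut at 1, half-way at 0, fully open at -1). A call has 1 to 5 rows; each row is the pose to reach, as a shift and turn from the pose measured when the call began, along the tool's axes at that moment; what a row does not reach only later rows make up. A row lasts 1/10 s, in which the tool goes at most 50 mm and 8.59 degrees, less where a joint would pass 70% of its speed; a pose out of reach is approached as far as the arm can. A call with a gripper value outside its range is refused whole. The fingers move at their own pace and stop on an object; "force" is the grip in N (left out, the last holds). Time passes only in rows, so rows that repeat a pose let the fingers close. It gives the time, the measured TCP pose, the force and the opening at its end, in the units of the state.
- ctrl.get_obs(): the state, without advancing time (a new reading comes with each control period).
- ctrl.read_camera(name): name is "side" or "top" or "wrist"; returns a dict with "color" (420x560x3 uint8, red, green, blue), "range_z" (420x560 float32, mm along the optical axis (not along the pixel's ray), 0 where there is no reading), "mtx" (3x3 intrinsics, pixels), "position" and "attitude" of the camera in the world; the wrist camera has in their place "T_tool_cam" (4x4, takes a point from camera to tool coordinates, whose origin is the TCP and whose axes are the tool frame's). Camera axes: x right, y down, z forward; pixel columns grow to the right and rows downward; lengths in mm; the calibration is good to about 2 mm. A picture is of the moment at which its call begins: read the wrist's pose just before it.
- ctrl.job_done(): hands the job in, once; it reports no verdict.
The state is a dict: "clock": time; "joints": joint angles; "joint_vel": joint speeds; "joint_efforts": joint torques, N m; "tcp_pos": TCP position; "tcp_rot": TCP orientation; "force": force on the tool from outside, world axes, zero at the start; "torque": the same for the moment, N m; "gripper_width": opening from 0.0 (shut) to 1.0 (fully open).
Only numpy, scipy, OpenCV 4.12 (cv2) and the standard library are available. Lean on these libraries where they do the work, as an engineer would, in place of code of your own. Each camera call takes 0.05 s, during which the arm holds its last target. There are 200 camera calls.

## Working session

There is one attempt and no reset: what is moved stays moved. The work goes in short steps, Python scripts to look and compute and a tool call to move; the robot and the scene stay as the last step left them, time stands still between calls to the robot, and variables do not carry over. Pictures are saved under pics/ and viewed, about 8 in all and at most 12, crops included, and the job is handed in when it is done.

Besides the shell and the picture viewer there is one more tool, called after ">>>" as a command line: name --argument value ..., lists and objects as JSON in quotes. arm_command: Moves the arm, as the interface text tells. Its arguments: {"type":"object","properties":{"dr":{"type":"array","items":{"type":"array","items":{"type":"number"}}},"translation":{"type":"array","items":{"type":"array","items":{"type":"number"}}},"hand":{"type":"array","items":{"type":"number"}},"force":{"type":"number"}},"required":["dr","translation","hand"]}

```bash
mkdir -p pics; ls; python3 - <<'E'
from bench import ctrl
import cv2,numpy as np
np.set_printoptions(precision=4,suppress=True)
print(ctrl.get_obs())
for n in("top","side"):
    d=ctrl.read_camera(n); cv2.imwrite(f"pics/{n}0.png",d["color"][:,:,::-1]); np.savez(f"{n}0.npz",**d)
    print(n,d["mtx"],d["position"],d["attitude"])
E
```

```text
pics
{'clock': 0.0, 'joints': array([-1.491 ,  0.3427,  1.525 , -0.    ,  1.2754, -0.146 ]), 'joint_vel': array([ 0.0004,  0.0002,  0.0001, -0.0007,  0.0001,  0.0023]), 'joint_efforts': array([  0.0018, -43.1235, -24.4226,   0.072 ,   0.0559,  -0.0002]), 'tcp_pos': array([ 117.5487, -511.2718,  234.0449]), 'tcp_rot': array([ 0.7026,  0.0802, -0.7026,  0.0791]), 'force': array([ 0.0237, -0.9473, -0.5741]), 'torque': array([-0.0521, -0.0134,  0.0172]), 'gripper_width': 0.9999881059521052}
top [[513.6994   0.     285.125 ]
 [  0.     513.6994 214.4697]
 [  0.       0.       1.    ]] [ 214.4604    7.0868 1395.8586] [-0.7012  0.7028 -0.0869  0.0829]
side [[429.5299   0.     284.7274]
 [  0.     429.5299 207.1442]
 [  0.       0.       1.    ]] [ 490.5376  971.7602 1000.6388] [-0.0143  0.9153 -0.4026  0.0059]
```

View pics/top0.png

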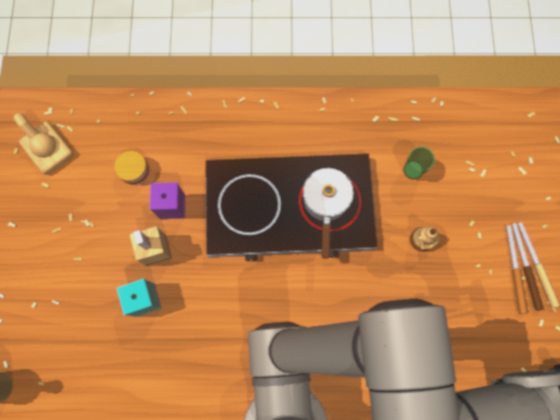

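View pics/side0.png

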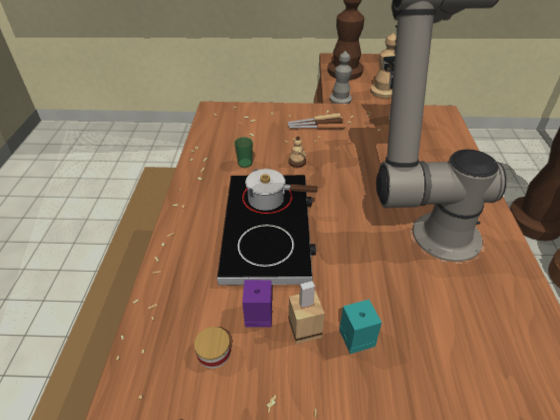

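Top view: pot at px (328,190) in the red ring, handle pointing to the robot (326,240). The white ring is at (250,204), and the block with the probe at (148,243). Purple and turquoise decoys stand either side of the block. The figure is at (426,238), the glass at (418,163) and the tin at (131,167). Now I'll measure these.

```bash
cat > h.py <<'E'
import numpy as np,cv2
from scipy.spatial.transform import Rotation as R
np.set_printoptions(precision=4,suppress=True)
def cloud(d):
    z=d["range_z"].astype(float);K=d["mtx"];v,u=np.indices(z.shape)
    p=np.stack([(u-K[0,2])/K[0,0]*z,(v-K[1,2])/K[1,1]*z,z],-1)
    w=p@R.from_quat(d["attitude"]).as_matrix().T+d["position"] if "attitude" in d else p
    w[z==0]=np.nan
    return w
def plane(d,uv,h):
    K=d["mtx"];r=R.from_quat(d["attitude"]).as_matrix()
    uv=np.atleast_2d(uv);ray=np.c_[(uv-K[:2,2])/K[0,0],np.ones(len(uv))]@r.T
    return d["position"]+ray*((h-d["position"][2])/ray[:,2])[:,None]
def circ(P):
    A=np.c_[2*P[:,:2],np.ones(len(P))];s=np.linalg.lstsq(A,(P[:,:2]**2).sum(1),rcond=None)[0]
    return s[:2],np.sqrt(s[2]+s[0]**2+s[1]**2)
E
cat > m.py <<'E'
from h import *
for n in("top","side"):
    d=np.load(n+"0.npz");c=cloud(d);im=d["color"].astype(int);hsv=cv2.cvtColor(d["color"],cv2.COLOR_RGB2HSV)
    print("==",n); X,Y,Z=c[...,0],c[...,1],c[...,2]
    hob=(abs(Z-45)<6)&(X>330)&(X<650)&(Y>-260)&(Y<260)&(hsv[...,2]<60)
    P=c[hob]; print("hob z",np.median(P[:,2]),"rect",cv2.minAreaRect(P[:,:2].astype(np.float32)))
    hb=hob.copy()
    reg=(abs(Z-45)<8)&(X>350)&(X<640)
    w=reg&(hsv[...,1]<60)&(hsv[...,2]>110)&(Y>0)&(Y<200)&(X<600)&(X>400)
    vu=np.argwhere(w)[:,::-1].astype(float); q=plane(d,vu,45)
    for _ in range(4):
        cc,r=circ(q); q=q[abs(np.hypot(*(q[:,:2]-cc).T)-r)<5]
    print("warm",cc,r,len(q))
    w=reg&(hsv[...,1]>150)&((hsv[...,0]<8)|(hsv[...,0]>172))&(hsv[...,2]>90)&(Y<0)&(Y>-220)&(X>395)
    vu=np.argwhere(w)[:,::-1].astype(float); q=plane(d,vu,45)
    for _ in range(4):
        cc,r=circ(q); q=q[abs(np.hypot(*(q[:,:2]-cc).T)-r)<5]
    print("hot",cc,r,len(q))
    near=(Y<0)&(Y>-220)&(X>300)&(X<640)
    P=c[near&(abs(Z-125)<5)]; print("lid",len(P),np.median(P,0),cv2.minEnclosingCircle(P[:,:2].astype(np.float32)))
    P=c[near&(Z>133)&(Z<146)]; print("guide",len(P),P.mean(0) if len(P) else 0,P.max(0))
    hd=near&(abs(Z-108)<9)&(hsv[...,2]<130)&(X<470); P=c[hd]
    if len(P): print("handle",len(P),cv2.minAreaRect(P[:,:2].astype(np.float32)),np.median(P,0))
    P=c[(abs(Z-110)<5)&(Y>200)&(Y<420)&(X>200)&(X<560)&(hsv[...,0]>8)&(hsv[...,0]<30)]; print("block",len(P),cv2.minAreaRect(P[:,:2].astype(np.float32)))
    P=c[(abs(Z-190)<6)&(Y>200)&(Y<420)&(X>200)&(X<560)]; print("probe",len(P),P.mean(0),cv2.minAreaRect(P[:,:2].astype(np.float32)))
    for nm,lo,hi,y0,y1,x0,x1 in(("fig",60,130,-420,-270,300,450),("tum",60,110,-420,-240,480,650),("tin",45,60,300,520,450,620),("purp",104,116,200,400,400,520),("turq",104,116,250,420,180,330)):
        P=c[(Z>lo)&(Z<hi)&(Y>y0)&(Y<y1)&(X>x0)&(X<x1)]
        if len(P):print(nm,len(P),P.mean(0),np.ptp(P,0))
E
python3 m.py
```

```text
== top
hob z 45.94254629628949 rect ((556.4603881835938, 19.857925415039062), (186.9400177001953, 364.9414978027344), 1.1646286249160767)
warm [562.4991  97.9495] 77.77592745168359 62
hot [ 585.3616 -122.6755] 82.11910757014184 329
lid 1571 [ 582.3018 -110.5108  125.5502] ((587.0887451171875, -112.69713592529297), 65.17818450927734)
guide 84 [ 587.6495 -111.1951  139.1956] [634.4513 -56.578  145.8554]
handle 157 ((444.4703369140625, -103.10298156738281), (18.46080207824707, 51.21400833129883), 88.58455657958984) [ 444.717  -103.6558  108.4729]
block 526 ((456.1221923828125, 351.6889953613281), (71.31887817382812, 71.24250793457031), 17.658174514770508)
probe 102 [455.6004 350.688  190.2589] ((455.9075927734375, 351.5625), (32.46450424194336, 18.642545700073242), 18.936058044433594)
tum 100 [ 489.8374 -371.1655   87.196 ] [24.4664 53.9509 49.471 ]
tin 43 [517.2049 323.178   52.8069] [94.8288 47.6261 14.7625]
purp 559 [452.7893 346.6109 110.669 ] [85.3686 85.4133 11.7569]
turq 488 [308.152  372.7544 110.5366] [51.2121 83.095  11.688 ]
== side
hob z 45.31823619359869 rect ((539.42913818
[... 303 characters left out ...]
-105.6278  137.5857] [602.8594 -90.5116 142.9684]
handle 81 ((444.41485595703125, -100.15713500976562), (24.50849723815918, 45.560550689697266), 89.96517944335938) [444.5005 -94.9844 107.263 ]
block 526 ((457.388671875, 354.8832092285156), (70.60355377197266, 74.14088439941406), 17.15096664428711)
probe 100 [457.7343 356.8533 189.4627] ((457.5904235839844, 355.53375244140625), (30.951644897460938, 19.038949966430664), 20.532440185546875)
tum 79 [ 491.256  -362.5593   83.9146] [23.0407 31.3482 48.395 ]
tin 150 [536.7156 364.906   52.4247] [165.5713  61.0552  14.5378]
purp 538 [457.7744 364.2249 110.2732] [83.4787 86.3407 11.6559]
turq 448 [308.4741 378.4708 109.9835] [51.3474 82.7984 11.4283]
```

```bash
cat > m2.py <<'E'
from h import *
for n in("top","side"):
    d=np.load(n+"0.npz");c=cloud(d);hsv=cv2.cvtColor(d["color"],cv2.COLOR_RGB2HSV)
    X,Y,Z=c[...,0],c[...,1],c[...,2]; print("==",n)
    hob=(abs(Z-45)<6)&(X>330)&(X<800)&(abs(Y)<290)
    P=c[hob]; print("hob",P[:,2].mean(),cv2.minAreaRect(P[:,:2].astype(np.float32)))
    m=cv2.erode(hob.astype(np.uint8),np.ones((3,3)))>0
    for nm,w in(("warm",m&(hsv[...,1]<70)&(hsv[...,2]>90)&(Y>0)),("hot",m&(hsv[...,1]>140)&((hsv[...,0]<8)|(hsv[...,0]>172))&(hsv[...,2]>80)&(Y<0))):
        q=plane(d,np.argwhere(w)[:,::-1].astype(float),45)
        q=q[(abs(q[:,0]-578)<100)]
        for t in(12,8,5,5):
            cc,r=circ(q); q=q[abs(np.hypot(*(q[:,:2]-cc).T)-r)<t]
        print(nm,cc,r,len(q))
    g=(abs(Y+110)<30)&(abs(X-588)<30)&(Z>133)&(Z<146);P=c[g]
    print("guide",len(P),cv2.minEnclosingCircle(P[:,:2].astype(np.float32)))
    hd=(abs(Y+100)<30)&(X>405)&(X<525)&(Z>95)&(Z<116)&(hsv[...,2]<140);P=c[hd];print("handle",len(P),cv2.minAreaRect(P[:,:2].astype(np.float32)),[np.median(P[(P[:,0]>a)&(P[:,0]<a+20)],0) for a in(425,445,465,485)])
E
python3 m2.py
```

```text
== top
hob 45.921634651263915 ((569.8182373046875, 22.666824340820312), (286.07379150390625, 532.1058959960938), 2.272110939025879)
warm [576.9274  98.0483] 81.94491797781153 340
hot [ 584.839  -122.7127] 82.30298517991955 211
guide 82 ((586.9509887695312, -111.90209197998047), 16.30209732055664)
handle 272 ((472.01690673828125, -105.21221923828125), (20.135404586791992, 106.063232421875), 85.69532775878906) [array([ 435.2047, -103.695 ,  108.427 ]), array([ 455.057 , -102.0603,  108.5496]), array([ 474.4458, -104.9645,  108.8221]), array([ 494.5621, -106.7005,  108.8745])]
== side
hob 45.30226347120836 ((572.4988403320312, -9.814804077148438), (283.2908935546875, 465.8984375), 2.0962517261505127)
warm [575.4231  96.3233] 81.91437562230728 274
hot [ 584.8641 -123.3281] 81.72463867232673 113
guide 50 ((589.6748657226562, -108.27609252929688), 17.949316024780273)
handle 190 ((471.95263671875, -101.1101303100586), (25.65476417541504, 101.95706939697266), 86.02326965332031) [array([434.8814, -93.9397, 106.7666]), array([457.136 , -93.6884, 105.7973]), array([475.0878, -95.6057, 106.6497]), array([493.1793, -97.4617, 106.5084])]
```

```bash
cat >> h.py <<'E'
def goal(pos,jaw,quiet=False):
    "jaw: direction (deg, world) of tool y; prints shift (m) and turn (deg) in tool axes"
    from bench import ctrl
    o=ctrl.get_obs();R0=R.from_quat(o["tcp_rot"]);a=np.radians(jaw)
    y=np.array([np.cos(a),np.sin(a),0]);x=np.array([0,0,-1.]);T=R.from_matrix(np.c_[x,y,np.cross(x,y)])
    print("dr",(R0.inv()*T).as_rotvec(degrees=True).round(2),"tr",(R0.inv().apply(np.array(pos)-o["tcp_pos"])/1000).round(4))
    return o
E
python3 - <<'E'
from h import *
from bench import ctrl
o=ctrl.get_obs();print(R.from_quat(o["tcp_rot"]).as_matrix())
goal([455,-104,240],90-3); goal([455,-104,240],-93)
E
```

```text
[[-0.0001  0.2239 -0.9746]
 [ 0.0014 -0.9746 -0.2239]
 [-1.     -0.0014 -0.0002]]
dr [-164.06   -0.12   -0.  ] tr [-0.0053 -0.3214 -0.4201]
dr [15.94 -0.    0.08] tr [-0.0053 -0.3214 -0.4201]
```

>>> arm_command --dr '[[15.9,0,0],[15.9,0,0],[15.9,0,0],[15.9,0,0],[15.9,0,0]]' --translation '[[-0.005,-0.321,-0.42],[-0.005,-0.321,-0.42],[-0.005,-0.321,-0.42],[-0.005,-0.321,-0.42],[-0.005,-0.321,-0.42]]' --hand '[-1,-1,-1,-1,-1]'

```text
clock: 0.6
tcp_pos: [277.6, -317.7, 236.9]
tcp_rot: [-0.707, 0.018, 0.707, 0.019]
force: [0.4, -0.4, -1.1]
gripper_width: 0.998
```

```bash
python3 - <<'E'
from h import *
goal([455,-104,240],-93)
E
```

```text
dr [-0.    0.02  0.1 ] tr [-0.0028 -0.2227 -0.166 ]
```

>>> arm_command --dr '[[0,0,0],[0,0,0],[0,0,0],[0,0,0],[0,0,0]]' --translation '[[-0.003,-0.223,-0.166],[-0.003,-0.223,-0.166],[-0.003,-0.223,-0.166],[-0.003,-0.223,-0.166],[-0.003,-0.223,-0.166]]' --hand '[-1,-1,-1,-1,-1]'

```text
clock: 1.1
tcp_pos: [436.8, -124.8, 239.8]
tcp_rot: [-0.707, 0.018, 0.707, 0.019]
force: [1.0, -1.4, -0.3]
gripper_width: 1.002
```

>>> arm_command --dr '[[0,0,0],[0,0,0],[0,0,0],[0,0,0]]' --translation '[[0,0,0],[0,0,0],[0,0,0],[0,0,0]]' --hand '[-1,-1,-1,-1]'

```text
clock: 1.5
tcp_pos: [436.1, -125.9, 239.7]
tcp_rot: [-0.707, 0.019, 0.707, 0.02]
force: [-0.4, -0.2, -0.3]
gripper_width: 1.004
```

```bash
cat >> h.py <<'E'
def wrist(name):
    from bench import ctrl
    o=ctrl.get_obs();d=ctrl.read_camera("wrist");cv2.imwrite(f"pics/{name}.png",d["color"][:,:,::-1])
    T=d["T_tool_cam"];W=np.eye(4);W[:3,:3]=R.from_quat(o["tcp_rot"]).as_matrix();W[:3,3]=o["tcp_pos"];M=W@T
    d["position"]=M[:3,3];d["attitude"]=R.from_matrix(M[:3,:3]).as_quat();np.savez(name+".npz",**d);return d
E
python3 - <<'E'
from h import *
d=wrist("w1");print(d["position"],R.from_quat(d["attitude"]).as_matrix())
c=cloud(d);X,Y,Z=c[...,0],c[...,1],c[...,2]
m=(X>415)&(X<505)&(abs(Y+103)<30)&(Z>103)&(Z<118);P=c[m]
print(len(P),np.median(P,0),cv2.minAreaRect(P[:,:2].astype(np.float32)))
for a in range(420,505,20):
    q=P[abs(P[:,0]-a)<6]
    if len(q):print(a,q[:,1].min(),q[:,1].max(),np.median(q[:,2]))
goal([452,-103,240],-93)
E
```

```text
[ 504.6311 -130.6524  389.6354] [[-0.055  -0.9648 -0.2573]
 [-0.9985  0.0524  0.017 ]
 [-0.0029  0.2579 -0.9662]]
2468 [ 464.554  -104.4626  107.7542] ((461.0785827636719, -103.96308135986328), (20.06413459777832, 87.89594268798828), 86.87076568603516)
420 -111.86727606264662 -92.43125549912439 107.59832770816365
440 -112.94728305504529 -92.76128874266304 107.71345360739349
460 -113.71028008225412 -93.67198169060941 107.75947548002677
480 -115.11117680152336 -95.45207097776924 107.85260914550108
500 -116.1608094842339 -96.08599634382807 107.80926031827352
dr [-0.14  0.03  0.09] tr [-0.0001 -0.0238 -0.0146]
```

View pics/w1.png

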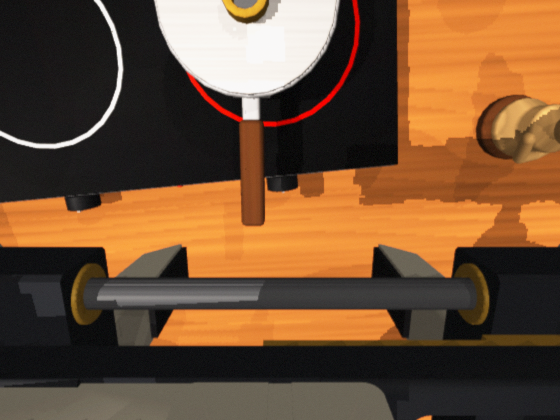

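>>> arm_command --dr '[[0,0,0],[0,0,0],[0,0,0],[0,0,0],[0,0,0]]' --translation '[[0,-0.023,-0.018],[0.03,-0.023,-0.018],[0.07,-0.023,-0.018],[0.11,-0.023,-0.018],[0.13,-0.023,-0.018]]' --hand '[-1,-1,-1,-1,-1]'

```text
clock: 2.05
tcp_pos: [453.3, -104.2, 107.1]
tcp_rot: [-0.705, 0.019, 0.708, 0.021]
force: [0.4, -1.0, 1.0]
gripper_width: 1.003
```

```bash
python3 - <<'E'
from h import *
o=goal([455,-103.5,90],-93);print(o["tcp_pos"])
E
```

```text
dr [-0.27  0.26  0.16] tr [ 0.0171 -0.0008 -0.0017]
[ 453.2839 -104.2372  107.1439]
```

Then descend and close gently.

>>> arm_command --dr '[[-0.2,0.2,0.1],[-0.2,0.2,0.1],[-0.2,0.2,0.1]]' --translation '[[0.01,-0.001,-0.002],[0.017,-0.001,-0.002],[0.017,-0.001,-0.002]]' --hand '[-1,-1,-1]'

```text
clock: 2.35
tcp_pos: [454.7, -103.9, 89.6]
tcp_rot: [-0.706, 0.019, 0.708, 0.02]
force: [-0.5, 0.1, -0.4]
gripper_width: 1.004
```

>>> arm_command --dr '[[0,0,0],[0,0,0],[0,0,0],[0,0,0],[0,0,0]]' --translation '[[0,0,0],[0,0,0],[0,0,0],[0,0,0],[0,0,0]]' --hand '[1,1,1,1,1]' --force 20

```text
clock: 2.85
tcp_pos: [454.8, -103.9, 89.9]
tcp_rot: [-0.706, 0.019, 0.707, 0.02]
force: [-0.4, 0.9, 0.0]
gripper_width: 0.611
```

>>> arm_command --dr '[[0,0,0],[0,0,0],[0,0,0],[0,0,0],[0,0,0]]' --translation '[[0,0,0],[0,0,0],[0,0,0],[0,0,0],[0,0,0]]' --hand '[1,1,1,1,1]'

```text
clock: 3.35
tcp_pos: [454.8, -103.9, 89.9]
tcp_rot: [-0.706, 0.019, 0.708, 0.02]
force: [-0.4, -0.3, -0.4]
gripper_width: 0.218
```

```bash
python3 - <<'E'
from h import *
o=goal([443,104.5,90],-93);print(o["tcp_pos"],o["gripper_width"],o["force"])
d=wrist("w2");c=cloud(d);X,Y,Z=c[...,0],c[...,1],c[...,2]
g=(Z>134)&(Z<145)&(abs(X-588)<25)&(abs(Y+111)<25);P=c[g];print(len(P), cv2.minEnclosingCircle(P[:,:2].astype(np.float32)) if len(P) else 0)
E
```

```text
dr [-0.15  0.11  0.08] tr [ 0.0002 -0.2074  0.0232]
[ 454.7673 -103.8948   89.8723] 0.2182592284204975 [-0.3813 -0.3258 -0.4387]
0 0
```

>>> arm_command --dr '[[0,0,0],[0,0,0],[0,0,0],[0,0,0],[0,0,0]]' --translation '[[0,-0.006,0.001],[0,-0.016,0.002],[0,-0.027,0.003],[0,-0.038,0.004],[0,-0.05,0.0055]]' --hand '[1,1,1,1,1]'

```text
clock: 3.9
tcp_pos: [451.9, -52.5, 89.9]
tcp_rot: [-0.706, 0.019, 0.708, 0.02]
force: [-0.3, -2.7, -1.9]
gripper_width: 0.217
```

```bash
python3 - <<'E'
from h import *
o=goal([443,104,89.9],-93);print(o["tcp_pos"],o["gripper_width"],o["force"],o["torque"])
E
```

```text
dr [-0.14  0.12  0.08] tr [ 0.0003 -0.1558  0.0174]
[451.8903 -52.5088  89.9031] 0.2172925057600095 [-0.2867 -2.6523 -1.9457] [-0.4836  0.0097 -0.5381]
```

>>> arm_command --dr '[[0,0,0],[0,0,0],[0,0,0],[0,0,0],[0,0,0]]' --translation '[[0,-0.01,0.001],[0,-0.022,0.0025],[0,-0.034,0.004],[0,-0.046,0.005],[0,-0.06,0.0065]]' --hand '[1,1,1,1,1]'

```text
clock: 4.4
tcp_pos: [448.6, 8.7, 90.0]
tcp_rot: [-0.706, 0.019, 0.708, 0.02]
force: [-0.6, -2.7, -2.4]
gripper_width: 0.22
```

>>> arm_command --dr '[[0,0,0],[0,0,0],[0,0,0],[0,0,0],[0,0,0]]' --translation '[[0,-0.01,0.001],[0,-0.022,0.0025],[0,-0.034,0.004],[0,-0.046,0.005],[0,-0.06,0.0065]]' --hand '[1,1,1,1,1]'

```text
clock: 4.9
tcp_pos: [445.3, 69.8, 90.1]
tcp_rot: [-0.706, 0.019, 0.708, 0.02]
force: [0.4, -4.3, -2.7]
gripper_width: 0.219
```

```bash
python3 - <<'E'
from h import *
from bench import ctrl
o=goal([443,104,89.9],-93);print(o["tcp_pos"],o["gripper_width"],o["force"],o["torque"])
d=ctrl.read_camera("top");cv2.imwrite("pics/top1.png",d["color"][:,:,::-1]);np.savez("top1.npz",**d)
c=cloud(d);X,Y,Z=c[...,0],c[...,1],c[...,2]
P=c[(Z>121)&(Z<129)&(X>505)&(X<650)&(Y>0)&(Y<180)];print("lid",len(P),cv2.minEnclosingCircle(P[:,:2].astype(np.float32)))
P=c[(Z>134)&(Z<146)&(X>560)&(X<620)&(Y>30)&(Y<130)];print("guide",len(P),cv2.minEnclosingCircle(P[:,:2].astype(np.float32)))
E
```

```text
dr [-0.17  0.14  0.07] tr [ 0.0002 -0.034   0.0041]
[445.2608  69.7974  90.053 ] 0.2187329378743065 [ 0.3833 -4.3195 -2.6656] [-0.5256 -0.0211 -0.4879]
lid 847 ((582.5005493164062, 56.3604850769043), 63.25796127319336)
guide 83 ((577.6751098632812, 55.38856887817383), 15.815997123718262)
```

>>> arm_command --dr '[[0,0,0],[0,0,0],[0,0,0],[0,0,0],[0,0,0]]' --translation '[[0,-0.012,0.001],[0,-0.024,0.0025],[0.0002,-0.034,0.003],[0.0002,-0.041,0.004],[0.0002,-0.042,0.004]]' --hand '[1,1,1,1,1]'

```text
clock: 5.45
tcp_pos: [443.0, 114.3, 89.9]
tcp_rot: [-0.706, 0.018, 0.708, 0.02]
force: [0.3, -2.7, -0.8]
gripper_width: 0.219
```

```bash
cat > potpos.py <<'E'
from h import *
from bench import ctrl
import sys
n=sys.argv[1]
o=ctrl.get_obs();print(o["tcp_pos"],o["gripper_width"],o["force"],o["torque"])
for cam in("top","side"):
    d=ctrl.read_camera(cam);cv2.imwrite(f"pics/{cam}{n}.png",d["color"][:,:,::-1]);np.savez(f"{cam}{n}.npz",**d)
    c=cloud(d);X,Y,Z=c[...,0],c[...,1],c[...,2]
    for k,lo,hi,r in(("lid",120,130,75),("guide",134,146,25)):
        P=c[(Z>lo)&(Z<hi)&(np.hypot(X-576,Y-95)<r)]
        if len(P)>5:print(cam,k,len(P),P.mean(0),cv2.minEnclosingCircle(P[:,:2].astype(np.float32)))
E
python3 potpos.py 2
```

```text
[442.9714 114.3414  89.8929] 0.21885154984940014 [ 0.2847 -2.6689 -0.85  ] [-0.3948  0.0911 -0.3156]
top lid 998 [595.2523  96.0715 125.4525] ((579.301513671875, 97.85602569580078), 65.25591278076172)
top guide 66 [577.3768 101.4299 139.6114] ((576.1484985351562, 100.4186019897461), 16.327110290527344)
side lid 1038 [576.7294 108.7221 124.7918] ((577.244384765625, 102.72653198242188), 66.35265350341797)
side guide 58 [576.3621 104.0576 138.3401] ((575.7637939453125, 103.41492462158203), 16.1951904296875)
```

>>> arm_command --dr '[[0,0,0],[0,0,0],[0,0,0],[0,0,0],[0,0,0]]' --translation '[[0,0,0],[0,0,0],[0,0,0],[0,0,0],[0,0,0]]' --hand '[0.3,0.2,0,0,0]'

```text
clock: 6.05
tcp_pos: [443.1, 113.8, 89.9]
tcp_rot: [-0.706, 0.018, 0.708, 0.02]
force: [0.1, -0.3, 0.6]
gripper_width: 0.496
```

>>> arm_command --dr '[[0,0,0],[0,0,0],[0,0,0],[0,0,0],[0,0,0]]' --translation '[[-0.02,0,0],[-0.06,0,0],[-0.1,0,0],[-0.15,0,0],[-0.2,0,0]]' --hand '[0,0,0,0,0]'

```text
clock: 6.55
tcp_pos: [443.1, 113.2, 291.8]
tcp_rot: [-0.706, 0.018, 0.708, 0.02]
force: [0.5, 0.9, -0.4]
gripper_width: 0.499
```

```bash
python3 - <<'E'
from h import *
from bench import ctrl
d=np.load("top0.npz");c=cloud(d);P=c[(abs(c[...,2]-190)<6)&(c[...,1]>200)&(c[...,1]<420)&(c[...,0]>200)&(c[...,0]<560)]
print(cv2.boxPoints(cv2.minAreaRect(P[:,:2].astype(np.float32))))
o=ctrl.get_obs();print(o["tcp_pos"],o["gripper_width"],o["joints"])
goal([457,353,290],-71); goal([457,353,290],-251)
E
```

```text
[[437.5289 355.1117]
 [443.5787 337.4781]
 [474.2863 348.0133]
 [468.2365 365.6469]]
[443.0789 113.17   291.8241] 0.49908472410078075 [0.0803 0.1755 1.5909 0.0028 1.3783 1.7044]
dr [-22.08   0.17   0.17] tr [ 0.0024 -0.2402 -0.001 ]
dr [157.92   0.24  -0.24] tr [ 0.0024 -0.2402 -0.001 ]
```

>>> arm_command --dr '[[-22,0,0],[-22,0,0],[-22,0,0],[-22,0,0],[-22,0,0]]' --translation '[[0.002,-0.24,0.03],[0.002,-0.24,0.03],[0.002,-0.24,0.03],[0.002,-0.24,0.03],[0.002,-0.24,0.03]]' --hand '[-0.2,-0.2,-0.2,-0.2,-0.2]'

```text
clock: 7.05
tcp_pos: [425.3, 356.9, 290.5]
tcp_rot: [-0.696, -0.118, 0.698, -0.115]
force: [0.0, 0.0, -0.1]
gripper_width: 0.602
```

>>> arm_command --dr '[[0,0,0],[0,0,0],[0,0,0]]' --translation '[[0,0,0],[0,0,0],[0,0,0]]' --hand '[-0.2,-0.2,-0.2]'

```text
clock: 7.35
tcp_pos: [425.4, 355.9, 290.4]
tcp_rot: [-0.696, -0.117, 0.699, -0.115]
force: [0.2, -0.4, 0.8]
gripper_width: 0.605
```

```bash
python3 potpos.py 3; python3 - <<'E'
from h import *
d=wrist("w3");c=cloud(d)
P=c[(abs(c[...,2]-190)<5)&(np.hypot(c[...,0]-457,c[...,1]-353)<35)]
r=cv2.minAreaRect(P[:,:2].astype(np.float32));print(len(P),P.mean(0),r,cv2.boxPoints(r))
P=c[(abs(c[...,2]-110)<4)&(np.hypot(c[...,0]-457,c[...,1]-353)<55)]
if len(P):print("block",len(P),np.median(P[:,2]),cv2.minAreaRect(P[:,:2].astype(np.float32)))
goal([457,353,290],-71)
E
```

```text
[425.3728 355.9328 290.3526] 0.6047928213050997 [ 0.1777 -0.4158  0.7719] [ 0.0103 -0.015   0.0099]
top lid 1649 [574.3298  99.8077 125.3774] ((575.864990234375, 100.21314239501953), 65.14370727539062)
top guide 78 [575.0657 100.2828 139.7634] ((575.8261108398438, 100.44395446777344), 16.413314819335938)
side lid 1042 [576.6388 108.8332 124.7387] ((578.3157958984375, 104.11890411376953), 65.87531280517578)
side guide 58 [576.5365 103.6573 138.1512] ((577.105224609375, 102.86375427246094), 16.739177703857422)
1002 [456.1289 352.9803 189.6092] ((455.37115478515625, 352.685546875), (32.427486419677734, 17.404321670532227), 20.001665115356445) [[437.1588 355.317 ]
 [443.1119 338.9624]
 [473.5835 350.0541]
 [467.6304 366.4087]]
block 4099 110.00583746543435 ((455.3682861328125, 352.5170593261719), (70.2175521850586, 70.17083740234375), 16.973630905151367)
dr [-0.14  0.11  0.21] tr [ 0.0006  0.0126 -0.0287]
```

View pics/w3.png

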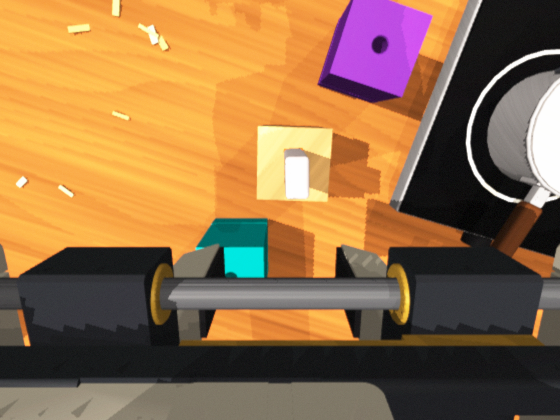

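>>> arm_command --dr '[[-0.6,0.1,0.2],[-0.6,0.1,0.2],[-0.6,0.1,0.2],[-0.6,0.1,0.2],[-0.6,0.1,0.2]]' --translation '[[0,0.0123,-0.0278],[0,0.0123,-0.0278],[0.03,0.0123,-0.0278],[0.06,0.0123,-0.0278],[0.075,0.0123,-0.0278]]' --hand '[-0.2,-0.2,-0.2,-0.2,-0.2]'

```text
clock: 8.0
tcp_pos: [454.7, 351.8, 213.3]
tcp_rot: [-0.696, -0.119, 0.698, -0.119]
force: [0.4, 0.7, -0.5]
gripper_width: 0.602
```

```bash
python3 - <<'E'
from h import *
o=goal([456,353,154],-70.6);print(o["tcp_pos"])
E
```

```text
dr [-0.03  0.23 -0.02] tr [ 0.0593 -0.0007 -0.0019]
[454.6978 351.8119 213.2782]
```

>>> arm_command --dr '[[0,0.2,0],[0,0.2,0],[0,0.2,0],[0,0.2,0],[0,0.2,0]]' --translation '[[0.015,-0.0007,-0.002],[0.03,-0.0007,-0.002],[0.045,-0.0007,-0.002],[0.059,-0.0007,-0.002],[0.059,-0.0007,-0.002]]' --hand '[-0.2,-0.2,-0.2,-0.2,-0.2]'

```text
clock: 8.5
tcp_pos: [455.1, 351.8, 152.6]
tcp_rot: [-0.696, -0.118, 0.699, -0.119]
force: [-0.5, 0.2, 0.2]
gripper_width: 0.6
```

```bash
python3 - <<'E'
from h import *
o=goal([456,353,154],-70.6);print(o["tcp_pos"],o["force"])
E
```

```text
dr [-0.1   0.26 -0.06] tr [-0.0014 -0.0009 -0.0013]
[455.0522 351.7635 152.6333] [-0.5221  0.1535  0.2407]
```

>>> arm_command --dr '[[-0.1,0.3,0],[-0.1,0.3,0],[-0.1,0.3,0],[-0.1,0.3,0],[-0.1,0.3,0]]' --translation '[[-0.001,-0.001,-0.001],[-0.001,-0.001,-0.001],[-0.001,-0.001,-0.001],[-0.001,-0.001,-0.001],[-0.001,-0.001,-0.001]]' --hand '[0.1,0.3,0.4,0.6,1]' --force 20

```text
clock: 9.0
tcp_pos: [455.8, 353.1, 154.0]
tcp_rot: [0.698, 0.119, -0.696, 0.119]
force: [-0.9, -0.1, -0.2]
gripper_width: 0.213
```

>>> arm_command --dr '[[0,0,0],[0,0,0],[0,0,0],[0,0,0],[0,0,0]]' --translation '[[0,0,0],[0,0,0],[0,0,0],[0,0,0],[0,0,0]]' --hand '[1,1,1,1,1]' --force 25

```text
clock: 9.5
tcp_pos: [455.7, 353.1, 153.9]
tcp_rot: [0.697, 0.119, -0.696, 0.119]
force: [-0.6, -0.4, -1.0]
gripper_width: 0.195
```

>>> arm_command --dr '[[0,0,0],[0,0,0],[0,0,0],[0,0,0],[0,0,0]]' --translation '[[-0.01,0,0],[-0.03,0,0],[-0.05,0,0],[-0.07,0,0],[-0.09,0,0]]' --hand '[1,1,1,1,1]'

```text
clock: 10.0
tcp_pos: [455.6, 353.2, 245.6]
tcp_rot: [0.698, 0.119, -0.696, 0.119]
force: [-0.3, 0.3, -0.4]
gripper_width: 0.195
```

>>> arm_command --dr '[[0,0,0],[0,0,0],[0,0,0],[0,0,0],[0,0,0]]' --translation '[[-0.02,0,0],[-0.04,0,0],[-0.06,0,0],[-0.075,0,0],[-0.075,0,0]]' --hand '[1,1,1,1,1]'

```text
clock: 10.5
tcp_pos: [456.1, 353.6, 323.6]
tcp_rot: [0.7, 0.12, -0.694, 0.119]
force: [0.6, 0.1, -0.1]
gripper_width: 0.192
```

```bash
python3 - <<'E'
from h import *
from bench import ctrl
o=goal([576,101,320],-90.6);print(o["tcp_pos"],o["force"],o["gripper_width"],o["joints"])
d=ctrl.read_camera("side");np.savez("side4.npz",**d)
v=d["color"][200:400,180:400,::-1];cv2.imwrite("pics/s4.png",cv2.resize(v,None,fx=3,fy=3,interpolation=cv2.INTER_CUBIC))
E
```

```text
dr [20.01 -0.41  0.08] tr [ 0.0038  0.2781 -0.0291]
[456.1095 353.6003 323.6193] [ 0.6162  0.1474 -0.091 ] 0.19181706623723063 [ 0.5273  0.3886  1.2117 -0.0012  1.5342  1.7594]
```

View pics/s4.png

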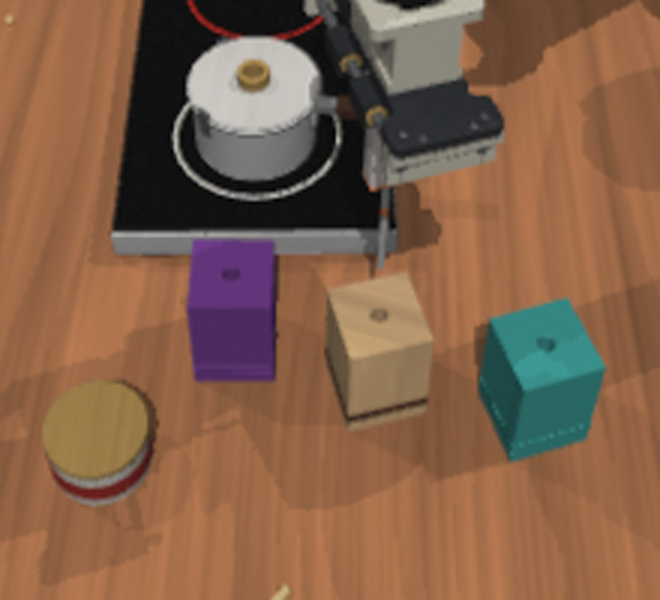

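>>> arm_command --dr '[[4,0,0],[8,0,0],[12,0,0],[16,-0.2,0],[20,-0.4,0]]' --translation '[[0.0,0.025,-0.003],[0.0,0.06,-0.006],[0,0.1,-0.01],[0.0,0.14,-0.015],[0,0.175,-0.018]]' --hand '[1,1,1,1,1]'

```text
clock: 11.05
tcp_pos: [531.0, 192.4, 320.8]
tcp_rot: [-0.706, 0.005, 0.709, 0.005]
force: [0.3, -0.5, -0.7]
gripper_width: 0.195
```

```bash
python3 - <<'E'
from h import *
o=goal([576,101,320],-90.6);print(o["tcp_pos"],o["force"],o["gripper_width"])
E
```

```text
dr [-0.18  0.25 -0.04] tr [ 0.0007  0.0908 -0.0462]
[530.9928 192.4247 320.8302] [ 0.2777 -0.5363 -0.7033] 0.195498068051304
```

>>> arm_command --dr '[[-0.2,0.2,0],[-0.2,0.2,0],[-0.2,0.2,0],[-0.2,0.2,0],[-0.2,0.2,0]]' --translation '[[0.0,0.03,-0.015],[0.0,0.06,-0.03],[0,0.08,-0.04],[0,0.0908,-0.0462],[0,0.0908,-0.0462]]' --hand '[1,1,1,1,1]'

```text
clock: 11.55
tcp_pos: [576.2, 99.9, 319.6]
tcp_rot: [-0.706, 0.005, 0.708, 0.004]
force: [-0.5, 0.5, -1.0]
gripper_width: 0.192
```

>>> arm_command --dr '[[0,0,0],[0,0,0]]' --translation '[[0,0,0],[0,0,0]]' --hand '[1,1]'

```text
clock: 11.75
tcp_pos: [575.7, 101.0, 319.4]
tcp_rot: [-0.706, 0.004, 0.708, 0.004]
force: [0.1, 0.5, -1.0]
gripper_width: 0.195
```

```bash
python3 - <<'E'
from h import *
from bench import ctrl
o=goal([576,101,300],-90.6);print(o["tcp_pos"],o["force"],o["gripper_width"])
d=wrist("w5")
s=ctrl.read_camera("side");np.savez("side5.npz",**s)
v=s["color"][90:260,190:390,::-1];a=cv2.resize(v,None,fx=4,fy=4,interpolation=cv2.INTER_CUBIC)[:, :800]
a=cv2.resize(s["color"][120:220,210:330,::-1],None,fx=4,fy=4,interpolation=cv2.INTER_CUBIC)
b=cv2.resize(d["color"][:,:,::-1],(400,300))[:, :320]
b=d["color"][:400,130:450,::-1]
cv2.imwrite("pics/c5.png",np.hstack([a,b]));print(a.shape,b.shape)
E
```

```text
dr [-0.02  0.19 -0.03] tr [ 0.0194  0.     -0.0004]
[575.6774 101.0161 319.3928] [ 0.0602  0.4918 -1.0449] 0.19474207477978298
(400, 480, 3) (400, 320, 3)
```

View pics/c5.png

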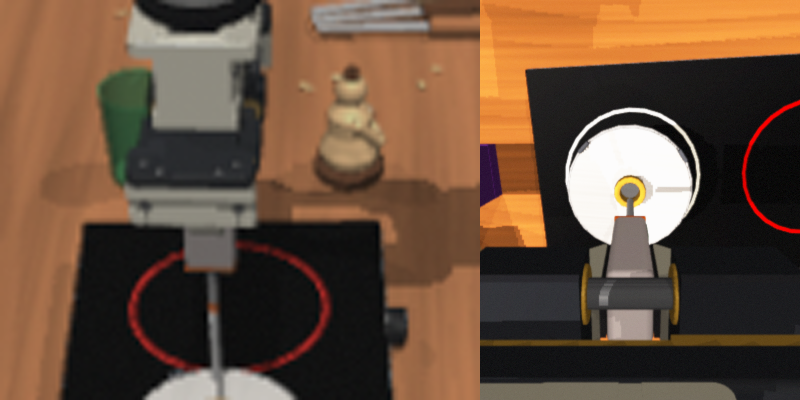

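The side view (left) shows the stem hanging above the lid. The wrist view (right) shows the stem over the brass guide at about px (280,190) in the full image. Next I'll fit both in the image.

```bash
cat >> h.py <<'E'
def proj(d,p):
    r=R.from_quat(d["attitude"]).as_matrix();q=(np.atleast_2d(p)-d["position"])@r;K=d["mtx"]
    return q[:,:2]/q[:,2:]*K[0,0]+K[:2,2]
E
python3 - <<'E'
from h import *
d=np.load("w5.npz");c=cloud(d);im=d["color"];hsv=cv2.cvtColor(im,cv2.COLOR_RGB2HSV)
t=np.array([575.7,101,319.4])
print("nominal tip/mark/stemtop",proj(d,[t+[0,0,-149],t+[0,0,-79],t+[0,0,-44]]))
print("mouth 576,101,139",proj(d,[576,101,139]))
X,Y,Z=c[...,0],c[...,1],c[...,2]
v,u=np.indices(Z.shape);win=(abs(u-280)<30)&(v>150)&(v<240)
br=win&(hsv[...,1]>140)&(hsv[...,0]>12)&(hsv[...,0]<35)
uv=np.argwhere(br)[:,::-1].astype(np.float32);print("brass",len(uv),cv2.minEnclosingCircle(uv),cv2.fitEllipse(cv2.convexHull(uv.astype(np.int32))))
P=c[br&(abs(Z-139)<6)];print("brass 3d",len(P),P.mean(0),cv2.minEnclosingCircle(P[:,:2].astype(np.float32)))
st=win&(Z>160)&(Z<280);P=c[st];print("stem pts",len(P),P[:,2].min(),P[:,2].max())
for a in range(165,290,10):
    q=P[abs(P[:,2]-a)<5]
    if len(q):print(a,len(q),q.mean(0),q.min(0)[:2],q.max(0)[:2])
for r in range(180,232,4):
    s=np.where(st[r])[0]; print(r,s.min() if len(s) else 0,s.max() if len(s) else 0,end=" | ")
cv2.imwrite("pics/w5z.png",cv2.resize(im[150:240,230:330,::-1],None,fx=6,fy=6,interpolation=cv2.INTER_NEAREST))
s=np.load("side5.npz")
for nm,p in(("tip",-149),("mark",-79),("top",-44)):print("side",nm,proj(s,t+[0,0,p]))
E
```

```text
nominal tip/mark/stemtop [[279.2273 199.7062]
 [279.0231 222.3109]
 [278.8705 239.2028]]
mouth 576,101,139 [[279.2888 192.2157]]
brass 481 ((279.8613586425781, 191.14874267578125), 15.63320255279541) ((279.69415283203125, 191.20404052734375), (30.73961639404297, 31.00482749938965), 161.10623168945312)
brass 3d 411 [578.1147 100.5106 138.6087] ((576.2180786132812, 100.6560287475586), 15.309208869934082)
stem pts 144 175.0701744274844 279.9667147342868
175 9 [577.0908 100.395  177.1442] [574.9203  97.7126] [577.8584 102.9355]
185 20 [576.9765 100.5089 184.9773] [574.7464  97.7395] [577.8724 103.686 ]
195 21 [576.9893 100.768  194.9989] [575.0274  97.8109] [578.032  103.6326]
205 24 [577.1267 100.6284 205.1356] [575.3684  97.8822] [578.0724 103.5398]
215 24 [577.1082 100.6187 215.1253] [575.6517  97.9733] [578.1266 103.4439]
225 24 [577.4807 100.607  224.5649] [576.3748  98.0599] [578.0287 103.2847]
275 22 [591.1128 101.8322 279.428 ] [590.3161  91.533 ] [591.3829 109.378 ]
180 0 0 | 184 0 0 | 188 0 0 | 192 0 0 | 196 0 0 | 200 277 282 | 204 277 283 | 208 276 283 | 212 276 283 | 216 265 294 | 220 0 0 | 224 0 0 | 228 0 0 | side tip [[263.7859 214.9602]]
side mark [[262.9465 196.1291]]
side top [[262.5006 186.1241]]
```

View pics/w5z.png

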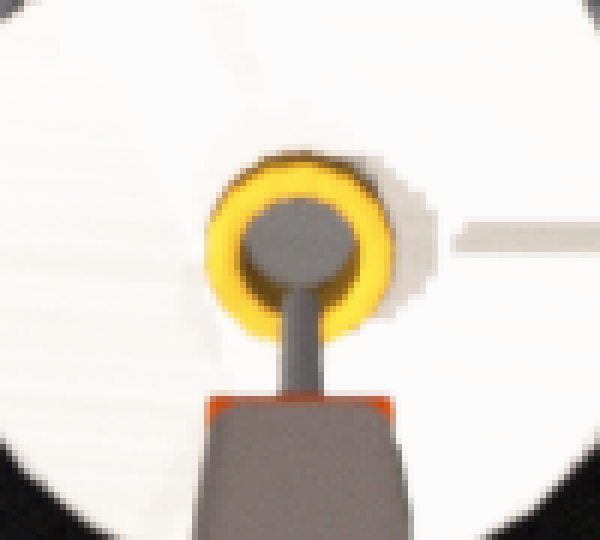

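```bash
cat > band.py <<'E'
from h import *
import sys
def band(s,r0,r1,c0=255,c1=275):
    im=s["color"][r0:r1,c0:c1].astype(float);w=np.clip(im[...,0]-1.35*im[...,1]-20,0,None)*(im[...,0]-im[...,2]>40)
    v,u=np.indices(w.shape);return (w*(u+c0)).sum()/w.sum(),(w*(v+r0)).sum()/w.sum(),w.sum()
if __name__=="__main__":
    s=np.load("side5.npz");c=cloud(s)
    for r in range(186,216):print(r,[tuple(int(x) for x in s["color"][r,k]) for k in(262,263,264,265)])
    g=(c[...,2]>134)&(c[...,2]<146)&(np.hypot(c[...,0]-576,c[...,1]-101)<25)
    d=np.load("side3.npz");hsv=cv2.cvtColor(d["color"],cv2.COLOR_RGB2HSV);v,u=np.indices(g.shape)
    b=(abs(u-264)<14)&(abs(v-224)<16)&(hsv[...,0]>10)&(hsv[...,0]<35)&(hsv[...,1]>110)
    print("side3 brass",[ (r,np.where(b[r])[0].min(),np.where(b[r])[0].max()) for r in range(208,240) if b[r].any()])
    print("proj mouth centre",proj(d,[576.2,100.65,139]),"left/right",proj(d,[[592.2,100.65,139],[560.2,100.65,139],[576.2,116.65,139],[576.2,84.65,139]]))
E
python3 band.py
```

```text
186 [(109, 91, 84), (108, 93, 86), (108, 94, 87), (108, 94, 88)]
187 [(99, 64, 47), (96, 68, 53), (93, 67, 51), (95, 68, 52)]
188 [(63, 63, 62), (54, 53, 53), (32, 31, 31), (39, 29, 23)]
189 [(76, 75, 75), (67, 67, 67), (33, 33, 33), (14, 13, 15)]
190 [(76, 76, 76), (73, 72, 72), (37, 37, 37), (15, 15, 15)]
191 [(76, 75, 75), (81, 81, 80), (44, 43, 43), (14, 14, 14)]
192 [(77, 76, 76), (84, 83, 82), (45, 45, 44), (15, 14, 15)]
193 [(76, 76, 76), (86, 85, 85), (47, 46, 46), (15, 15, 16)]
194 [(76, 75, 75), (86, 86, 85), (47, 46, 46), (14, 16, 15)]
195 [(86, 70, 64), (92, 80, 74), (51, 44, 40), (16, 15, 14)]
196 [(105, 58, 33), (109, 65, 44), (61, 38, 25), (20, 16, 15)]
197 [(113, 73, 56), (125, 76, 53), (70, 43, 30), (17, 15, 14)]
198 [(116, 104, 98), (133, 110, 97), (73, 59, 52), (17, 17, 17)]
199 [(119, 119, 118), (124, 124, 123), (67, 67, 66), (20, 20, 20)]
200 [(103, 103, 102), (120, 120, 119), (69, 69, 68), (20, 20, 21)]
201 [(76, 75, 76), (116, 116, 115), (73, 73, 73), (24, 24, 25)]
202 [(77, 77, 76), (117, 116, 116), (74, 74, 73), (25, 25, 25)]
203 [(80, 80, 79), (118, 118, 117
[... 653 characters left out ...]
, (115, 114, 113), (123, 121, 118)]
214 [(177, 174, 169), (141, 139, 137), (119, 118, 117), (124, 122, 119)]
215 [(198, 195, 189), (174, 170, 166), (134, 132, 129), (126, 124, 120)]
side3 brass [(220, np.int64(263), np.int64(266)), (221, np.int64(261), np.int64(267)), (222, np.int64(260), np.int64(268)), (223, np.int64(260), np.int64(268)), (224, np.int64(260), np.int64(269)), (225, np.int64(260), np.int64(269)), (226, np.int64(260), np.int64(268)), (227, np.int64(260), np.int64(268)), (228, np.int64(261), np.int64(267)), (229, np.int64(262), np.int64(266))]
proj mouth centre [[263.9745 222.845 ]] left/right [[258.3793 222.7206]
 [269.573  222.9694]
 [263.598  226.8207]
 [264.3439 218.945 ]]
```

>>> arm_command --dr '[[0,0.2,0],[0,0.2,0],[0,0.2,0],[0,0.2,0],[0,0.2,0]]' --translation '[[0.008,0,-0.0002],[0.016,0,-0.0002],[0.024,0,-0.0002],[0.028,0,-0.0002],[0.028,0,-0.0002]]' --hand '[1,1,1,1,1]'

```text
clock: 12.35
tcp_pos: [575.6, 100.9, 290.6]
tcp_rot: [-0.707, 0.004, 0.707, 0.004]
force: [0.5, -0.3, -0.4]
gripper_width: 0.193
```

```bash
cat > w.py <<'E'
from h import *
import sys
o=goal([575.9,100.9,217.9],-90.6);t=o["tcp_pos"];print(t,o["force"],o["torque"],o["gripper_width"])
d=wrist(sys.argv[1]);c=cloud(d);hsv=cv2.cvtColor(d["color"],cv2.COLOR_RGB2HSV);X,Y,Z=c[...,0],c[...,1],c[...,2]
v,u=np.indices(Z.shape);m=proj(d,[576,101,139])[0];win=(abs(u-m[0])<25)&(abs(v-m[1])<30)
b=win&(hsv[...,1]>140)&(hsv[...,0]>12)&(hsv[...,0]<35)&(abs(Z-139)<3)
P=c[b]
for k in range(3):
    o_=P[:,:2];cc=cv2.minEnclosingCircle(o_.astype(np.float32))
print("guide",len(P),cc)
P=c[win&(Z>142)&(np.hypot(X-576,Y-101)<8)]
for a in range(int(P[:,2].min())+4,int(P[:,2].max()),8):
    q=P[abs(P[:,2]-a)<4]
    if len(q)>5:print("stem",a,len(q),"axis x",q[:,0].max()-3,"y",(q[:,1].min()+q[:,1].max())/2)
cv2.imwrite(f"pics/{sys.argv[1]}z.png",cv2.resize(d["color"][int(m[1])-45:int(m[1])+45,230:330,::-1],None,fx=6,fy=6,interpolation=cv2.INTER_NEAREST))
E
python3 w.py w6
```

```text
dr [-0.01  0.06 -0.04] tr [ 0.0727 -0.     -0.0004]
[575.5504 100.9286 290.6335] [ 0.4539 -0.3033 -0.3945] [ 0.0134  0.0788 -0.0432] 0.19317176049714185
guide 469 ((575.5699462890625, 100.7464370727539), 15.683570861816406)
stem 149 13 axis x 574.9744614481276 y 100.21197420626989
stem 157 16 axis x 575.139960389081 y 100.59471319822536
stem 165 15 axis x 574.9982256667392 y 100.60834830717494
stem 173 19 axis x 575.0476698502034 y 100.62157425078799
stem 181 20 axis x 575.1704728933366 y 100.60573625335026
stem 189 20 axis x 575.10731868561 y 100.57461190393212
stem 197 19 axis x 575.2040922468098 y 100.56538940948084
```

>>> arm_command --dr '[[0,0.1,0],[0,0.1,0],[0,0.1,0],[0,0.1,0],[0,0.1,0]]' --translation '[[0.012,0,-0.0004],[0.026,0,-0.0004],[0.04,0,-0.0004],[0.054,0,-0.0004],[0.064,0,-0.0004]]' --hand '[1,1,1,1,1]'

```text
clock: 12.9
tcp_pos: [576.2, 100.8, 226.7]
tcp_rot: [0.708, -0.004, -0.706, -0.004]
force: [-0.3, -0.1, -0.3]
gripper_width: 0.196
```

>>> arm_command --dr '[[0,0,0],[0,0,0]]' --translation '[[0,0,0],[0,0,0]]' --hand '[1,1]'

```text
clock: 13.1
tcp_pos: [576.5, 100.8, 227.1]
tcp_rot: [0.708, -0.004, -0.706, -0.004]
force: [0.7, -0.1, -0.7]
gripper_width: 0.189
```

```bash
python3 w.py w7
```

```text
dr [-0.02 -0.12 -0.04] tr [ 0.0092 -0.0001  0.0006]
[576.4711 100.7858 227.0958] [ 0.6567 -0.0537 -0.7238] [0.0715 0.0119 0.0176] 0.18940445059783845
guide 465 ((576.195068359375, 100.64849853515625), 15.277739524841309)Traceback (most recent call last):
  File "w.py", line 12, in <module>
    for a in range(int(P[:,2].min())+4,int(P[:,2].max()),8):
                       ~~~~~~~~~~^^
    return umr_minimum(a, axis, None, out, keepdims, initial, where)
ValueError: zero-size array to reduction operation minimum which has no identity
```

Final few millimetres, then check with the side and wrist cameras.

>>> arm_command --dr '[[0,-0.1,0],[0,-0.1,0],[0,-0.1,0],[0,-0.1,0],[0,-0.1,0]]' --translation '[[0.004,0,0.0006],[0.008,0,0.0006],[0.009,0,0.0006],[0.009,0,0.0006],[0.009,0,0.0006]]' --hand '[1,1,1,1,1]'

```text
clock: 13.65
tcp_pos: [576.1, 100.8, 218.5]
tcp_rot: [0.708, -0.004, -0.707, -0.004]
force: [-0.1, 0.1, -0.7]
gripper_width: 0.192
```

```bash
python3 w.py w8 2>&1 | grep -v Trace; python3 - <<'E'
from h import *
from bench import ctrl
s=ctrl.read_camera("side");np.savez("side8.npz",**s)
t=ctrl.get_obs()["tcp_pos"];print(t,proj(s,[t+[0,0,-79],t+[0,0,-76],t+[0,0,-82],[576.2,100.65,139]]))
for r in range(206,232):print(r,[tuple(int(x) for x in s["color"][r,k]) for k in range(261,268)])
d=np.load("w8.npz")
a=cv2.resize(s["color"][190:245,235:295,::-1],(480,440),interpolation=cv2.INTER_NEAREST)
b=d["color"][60:280,200:360,::-1];b=cv2.resize(b,(320,440))
cv2.imwrite("pics/c8.png",np.hstack([a,b]))
E
```

```text
dr [-0.02 -0.08 -0.03] tr [ 0.0006 -0.0001  0.0002]
[576.0984 100.8302 218.5361] [-0.0826  0.0716 -0.7138] [ 0.0126 -0.0261 -0.0473] 0.19245478150281262
guide 496 ((576.2319946289062, 100.44416809082031), 15.409293174743652)
  File "w.py", line 12, in <module>
    for a in range(int(P[:,2].min())+4,int(P[:,2].max()),8):
                       ~~~~~~~~~~^^
    return umr_minimum(a, axis, None, out, keepdims, initial, where)
ValueError: zero-size array to reduction operation minimum which has no identity
[576.1765 100.8045 218.6235] [[263.9722 222.7275]
 [263.9384 221.977 ]
 [264.0058 223.4755]
 [263.9745 222.845 ]]
206 [(143, 141, 129), (144, 141, 129), (144, 141, 129), (143, 140, 129), (144, 141, 129), (143, 140, 129), (144, 141, 129)]
207 [(141, 138, 127), (140, 137, 126), (140, 138, 127), (140, 137, 127), (140, 137, 126), (140, 137, 127), (140, 137, 126)]
208 [(125, 122, 114), (126, 122, 115), (125, 122, 114), (126, 122, 114), (125, 122, 114), (125, 122, 115), (126, 122, 115)]
209 [(107, 101, 100), (107, 101, 99), (106, 101, 99), (107, 101, 99), (107, 102, 100), (106, 101, 99), (10
[... 1835 characters left out ...]
226 [(157, 126, 74), (162, 130, 77), (155, 128, 80), (148, 123, 78), (151, 122, 73), (146, 118, 69), (138, 111, 65)]
227 [(121, 98, 58), (140, 113, 67), (146, 118, 69), (148, 120, 70), (143, 115, 68), (123, 100, 59), (110, 89, 53)]
228 [(113, 91, 55), (117, 94, 56), (119, 96, 57), (121, 97, 57), (118, 95, 57), (116, 94, 56), (110, 89, 53)]
229 [(122, 104, 74), (119, 96, 58), (120, 97, 57), (121, 97, 57), (120, 96, 58), (119, 97, 62), (119, 102, 74)]
230 [(154, 145, 132), (147, 134, 119), (137, 122, 102), (134, 118, 94), (137, 123, 104), (139, 128, 112), (145, 138, 123)]
231 [(181, 177, 172), (181, 177, 172), (167, 162, 155), (162, 157, 147), (168, 165, 158), (170, 167, 162), (171, 169, 163)]
```

View pics/c8.png

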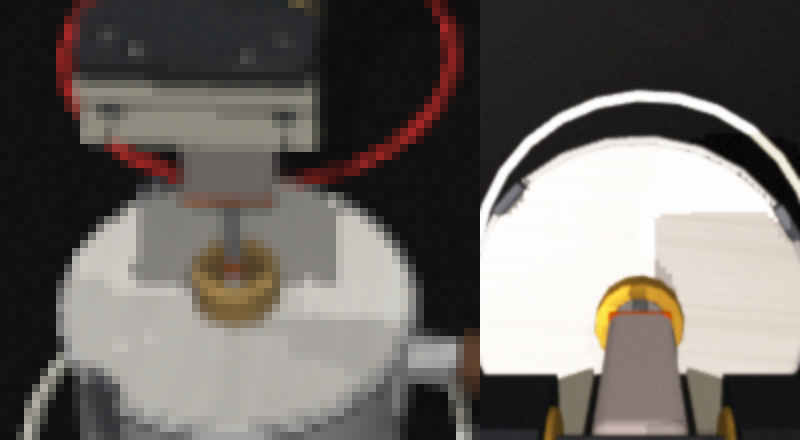

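```bash
python3 - <<'E'
from h import *
from bench import ctrl
o=ctrl.get_obs();print(o["clock"],o["tcp_pos"],o["joint_vel"],o["force"],o["gripper_width"])
a=np.load("side3.npz")["color"].astype(int);b=np.load("side8.npz")["color"].astype(int);i=np.load("side0.npz")["color"].astype(int)
for nm,s in(("tin",np.s_[320:370,190:235]),("figure",np.s_[138:168,285:308]),("glass",np.s_[136:168,234:254])):print(nm,abs(b[s]-i[s]).mean())
print(ctrl.job_done())
E
```

```text
13.75 [576.1765 100.8045 218.6235] [ 0.0002  0.     -0.0001  0.0001 -0.0004 -0.0009] [-0.0581 -0.4008 -0.9692] 0.19281634555204513
tin 5.104148148148148
figure 6.627536231884058
glass 22.145833333333332
the job is handed in; nothing more can be done
None
```

The job is handed in at about 13.8 s, with the pot in the keep-warm zone and the probe held upright in the lid guide.

**What I did:** I slid the pot by its handle to the keep-warm zone and let go. Then I drew the probe out of the wooden block and lowered it through the guide, keeping hold of it.

**Last checks:**
- **Pot:** its centre is at about (576, 101) and the white ring's centre at about (576, 97). That is roughly 4 mm off, with 22 mm of room. The pot did not move while the probe went in.
- **No lifting:** while sliding, the tool rose about 0.2 mm and I corrected it. The vertical force stayed under 3 N, less than the pot's weight.
- **Centring:** the stem is within about 1 mm of the guide's middle, with 7 mm of clearance all round. The wrist camera put it about 0.6 mm towards the robot and the side camera about 1 mm the other way.
- **Contact:** the wrist force stayed under about 1 N the whole way down, so there was no sign of touching the pot.
- **Band height:** the orange band is level with the guide's top to within about 1.5 mm. By arm position it should come about 0.6 mm lower; the side camera puts it level to 1.4 mm too low, so I left it.
- **Steadiness:** joint speeds were practically zero at hand-in.
- **Tin and figure:** they look unchanged in the side view.
- **Tea glass (inconclusive):** the picture comparison differed at the glass, most likely because the gripper partly hid it in that view. An earlier picture showed it standing, and the arm never came near it at low height.

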